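Index the lens carousel and show a test lens to the inspection camera

TASK

Turn the lens carousel by its upright post, clockwise seen from above, a quarter turn to its stop, so that the large round lens comes out from under the clear roof to the open front. Then lift that lens out by its grip tab and hold it up in the air for the inspection camera: upright, square to the camera, with the centre of the glass on the camera's axis and 100 mm in front of the objective. Finish while still holding it there, with the carousel left at its stop, the other two holders in their pockets and everything else undisturbed.

Things in the scene. Friction and masses are not known exactly. Their poses are not given: they have to be found in the camera images.
- stand: Fixed white round base of the lens carousel, 240 mm across, 12 mm high. Origin: centre of its underside on the work surface, on the carousel's axis; z up; its -x is the open front (roughly towards the robot), +y its left, -y its right. The turning aluminium plate (228 mm across, top 26 mm above the work surface) lies on it.
- roof (a point): Centre of the underside of the fixed clear plastic roof over the carousel's right side, 159 mm above the work surface; axes as stand. The roof measures 116 mm along x and 105 mm along y and is 7 mm thick with its metal edge strips; two thin rods carry it at its outer edge.
- carousel (a joint): Angle of the turning plate in rad: 0 at the start, grows clockwise seen from above, fixed stop at 1.571 (a quarter turn). Friction 0.2 N m: it stays where it is left. At 0 the large lens is at the right under the roof, the post at the left, the other two holders at front and back; at 1.571 the large lens is at the open front, the post at the back.
- post (a point): Top of the upright round steel post, 16 mm diameter, by which the plate is turned. It stands 93 mm from the carousel's axis and rises from the plate (26 mm above the work surface) to 146 mm above it; its lowest 8 mm has a 24 mm collar. It moves with the plate; at joint 0 it is at +y of the stand, at 1.571 at +x.
- pocket (a point): Middle of the floor of the grey pocket in which the large lens stands, 30 mm above the work surface, 75 mm from the carousel's axis, across from the post. Moves with the plate. All three pockets are open-topped, 33 mm (radial) by 17 mm (tangential) inside, 18 mm deep, with 4 mm walls.
- large_lens: The lens to show: loose black holder, 80 g, 117 mm tall. Foot 30 x 14 mm, 22 mm high; above it a round lens 54 mm across, 12 mm thick, pale glass on both faces; grip tab on top, 24 mm wide, 12 mm thick, from 72 to 117 mm. Origin: centre of the foot's underside; z up the tab; y along the optical axis (12 mm thickness; tangential to the carousel in its pocket); x across the width. Both faces alike.
- lens_centre (a point): Centre of the large lens's glass, 45 mm above the holder's underside; axes as large_lens.
- small_lens: Loose black holder with a small round lens (34 mm across), otherwise the same foot, height and tab; stays in its pocket. Origin: centre of the foot's underside, z up the tab. It starts at the front or the back of the carousel.
- square_plate: Loose black holder with a plain square plate 50 x 50 x 10 mm instead of a lens, same foot, height and tab; stays in its pocket. Origin: centre of the foot's underside, z up the tab. It starts at the front or the back of the carousel, across from the small lens.
- camera: Fixed inspection camera: white base plate 120 x 110 mm, post, white head 100 x 62 x 56 mm centred 160 mm above the work surface (top at 188 mm), black objective tube 44 mm across looking level along -x of this body; its front face is 70 mm from the origin along -x. Origin: on the work surface below the head; z up.
- focus (a point): Point on the camera's axis 100 mm in front of the objective's front face, 160 mm above the work surface; x is the camera's axis (pointing to the camera), z up. The centre of the glass belongs here.
- saline: Bystander: loose white bottle, 54 mm diameter, 130 mm high. Origin: centre of its underside.
- dish: Bystander: loose steel bowl, 100 mm across, 40 mm high. Origin: centre of its underside.
- jar: Bystander: loose white screw-top jar, 56 mm diameter, 55 mm high. Origin: centre of its underside.
Not all that is in view belongs to the job. Leave any orange look-alike of the camera alone.

How it is judged:
On the way, in this order (a step that is already met when the one before it is completed fails the run):
1. the carousel is turned to its stop with the large lens still in its pocket (value of joint carousel above 1.47 rad and distance between large_lens and pocket below 0.02 m), for 0.2 s.
2. the large lens is lifted clear of its pocket in the fingers (contact force between the fingers and large_lens above 1 N and height (world z) of large_lens above 0.06 m), for 0.2 s.
At the end, for the whole second after the job is handed in: The fingers hold the large lens still: glass centre within 16 mm of the focus point, upright and square to the camera within 10 degrees, not touching the camera; carousel within 0.1 rad of its stop, the small lens and square plate upright in their pockets (distance between lens_centre and focus below 0.016 m and angle between the y axis of large_lens and the x axis of focus, either way round below 0.18 rad and angle between large_lens's own z axis and vertical below 0.18 rad and contact force between the fingers and large_lens above 1 N and contact force between large_lens and camera below 0.1 N and linear speed of large_lens below 0.02 m/s and angular speed of large_lens below 0.2 rad/s and value of joint carousel above 1.47 rad and horizontal distance between each of small_lens, square_plate and stand below 0.085 m and height (world z) of each of small_lens, square_plate below 0.036 m and angle between each of small_lens, square_plate's own z axis and vertical below 0.2 rad); the arm keeps its last pose, push and grip.
It fails at once if the small lens or the square plate is lifted or tipped (height (world z) of any of small_lens, square_plate above 0.042 m or angle between any of small_lens, square_plate's own z axis and vertical above 0.3 rad).
It fails at once if the saline is disturbed (distance of saline from where it was at the start of the episode above 0.02 m or angle between saline's own z axis and vertical above 0.3 rad).
It fails at once if the dish is disturbed (distance of dish from where it was at the start of the episode above 0.02 m or angle between dish's own z axis and vertical above 0.3 rad).
It fails at once if the jar is disturbed (distance of jar from where it was at the start of the episode above 0.02 m or angle between jar's own z axis and vertical above 0.3 rad).
It also fails if it takes over 51 s, if anything falls off the work surface, if the arm or the gripper's body presses on something with over 40 N, if the wrist force passes 120 N, or if a joint passes its speed limit or range.

ROBOT

A 6-joint arm with a two-finger parallel gripper is mounted at the origin on the work surface. World frame = base frame: x ahead of the robot, y to its left, z up, the work surface at z = 0. Lengths are in m, angles in rad, forces in N, time in s.
With the tool pointing down it reaches from about 0.35 to 0.725 m from the base axis. Payload 4.3 kg.
Tool frame: the origin (TCP) lies midway between the tips of the shut fingers; the grasp point (between the pads) lies 19 mm behind it; z points along the fingers, y is the line along which they close (so a half turn about z gives the same grasp; the last joint's range is limited). The gripper opens to 85 mm and grips with 20 to 120 N. Pads are 22 mm wide; open, the fingers measure 114 mm over their backs; the gripper's body (76 mm by 85 mm) begins 54 mm behind the grasp point. The pads swing forward as they close: fully open they stand 13 mm farther back than shut.
Start: joints at [1.223, 0.377, 0.081, 1.274, 0, 1.46], TCP at [0.135, 0.559, 0.203] pointing down, gripper open.
Joint ranges: [-2.72, 2.72], [-0.84, 1.66], [-1.02, 1.22], [-1.77, 2.12], [-1.37, 1.28], [-3.14, 3.14]. Speed limits (rad/s): [2.57, 2.57, 3.14, 3.14, 3.14, 3.14].

INTERFACE

Orientations are given as a unit quaternion [x, y, z, w].
In Python, from rig import robot gives the robot as it stands.
- The arm moves only by the shell command python3 -m handwheel 'ROWS'. ROWS is text: rows parted by semicolons, each of 7 numbers parted by spaces: the shift along the tool's x, y, z normalised to -1 to 1, where 1 is 400 mm, then the turn, a rotation vector about the tool's x, y, z normalised to -1 to 1, where 1 is 180 degrees, then the opening, from -1 (shut) to 1 (fully open). In form: dx dy dz rx ry rz jaw; .... A call has 1 to 10 rows; each row shifts and turns the commanded pose from where the row before left it, along the tool's axes as they then stand; what a row does not reach is not made up. A row lasts 1/10 s, in which the tool goes at most 50 mm and 8.59 degrees, less where a joint would pass 70% of its speed; a pose out of reach is approached as far as the arm can. A call with a number of a shift or a turn outside -1 to 1 is refused whole. A call with a gripper value outside its range is refused whole. The fingers move at their own pace and stop on an object; the grip force is fixed at half the most. Time passes only in rows, so rows that do not move let the fingers close. It gives the time, the measured TCP pose, the force, the opening and the grip force at its end, in the units of the state.
- robot.observe(): the state, without advancing time (a new reading comes with each control period).
- robot.read_camera(name): name is "side" or "top" or "wrist"; returns the picture (420x560x3 uint8, red, green, blue); there is no depth.
- robot.get_calibration(name): a dict with "camera_matrix" (3x3 intrinsics, pixels), "k1" (the pictures are not rectified: a ray, as slopes to the right and down, at radius r is drawn at 1 + k1 r^2 times it, then the intrinsics apply), "extrinsics" (4x4, takes a point from world to camera coordinates); the wrist camera has in their place "hand_eye" (4x4, takes a point from camera to tool coordinates, whose origin is the TCP and whose axes are the flange's). Camera axes: x right, y up, looking along -z (the intrinsics and any distortion apply to the point x, -y, -z); pixel columns grow to the right and rows downward; lengths in m; the calibration is good to about 2 mm. A picture is of the moment at which its call begins: read the wrist's pose just before it. get_calibration takes no time and is no camera call.
- robot.close_job(): hands the job in; it is judged then, once.
The state is a dict: "t": time; "joint_positions": joint angles; "qd": joint speeds; "joint_efforts": joint torques, N m; "position": TCP position; "eef_rot": TCP orientation; "wrist_force": force on the tool from outside, world axes, zero at the start; "moment": the same for the moment, N m; "width": opening from 0.0 (shut) to 1.0 (fully open); "gripper_force": force on a finger pad.
Only numpy, scipy, OpenCV 4.12 (cv2) and the standard library are available. Lean on these libraries where they do the work, as an engineer would, in place of code of your own. Each camera call takes 0.05 s, during which the arm holds its last target. There are 200 camera calls.

## Working session

There is one attempt and no reset: what is moved stays moved. The work goes in short steps, Python scripts to look and compute and a shell command to move; the robot and the scene stay as the last step left them, time stands still between calls to the robot, and variables do not carry over. Pictures are saved under pics/ and viewed, at most 10 in all, crops included, and the job is handed in when it is done.

```bash
mkdir -p pics; cat > h.py <<'E'
import numpy as np, cv2
from rig import robot
from scipy.spatial.transform import Rotation as R
def cam(n):
    c=robot.get_calibration(n); K=np.array(c['camera_matrix'],float); k=float(c['k1'])
    if 'extrinsics' in c: T=np.linalg.inv(np.array(c['extrinsics'],float))
    else:
        s=robot.observe(); W=np.eye(4); W[:3,:3]=R.from_quat(s['eef_rot']).as_matrix(); W[:3,3]=s['position']
        T=W@np.array(c['hand_eye'],float)
    return K,k,T
def ray(C,u,v):
    K,k,T=C; p=np.array([(u-K[0,2])/K[0,0],(v-K[1,2])/K[1,1]]); q=p.copy()
    for _ in range(30): q=p/(1+k*(q@q))
    d=T[:3,:3]@np.array([q[0],-q[1],-1.]); return T[:3,3],d/np.linalg.norm(d)
def onz(C,u,v,z):
    o,d=ray(C,u,v); return o+d*(z-o[2])/d[2]
def proj(C,P):
    K,k,T=C; p=np.linalg.inv(T)@np.append(P,1.); q=np.array([p[0],-p[1]])/-p[2]; q=q*(1+k*(q@q)); return q*[K[0,0],K[1,1]]+[K[0,2],K[1,2]]
def tri(a,b):
    A=0;B=0
    for o,d in (a,b):
        M=np.eye(3)-np.outer(d,d);A=A+M;B=B+M@o
    return np.linalg.solve(A,B)
def grab(n,f):
    im=robot.read_camera(n)[:,:,::-1].copy(); cv2.imwrite('pics/'+f,im); return im
E
python3 - <<'E'
from h import *
s=robot.observe();print(s)
a=grab('top','top0.png');b=grab('side','side0.png')
for n in('top','side'):
    C=cam(n);print(n,C[0].round(1).tolist(),C[1],C[2].round(3).tolist())
E
```

```text
{'t': 0.0, 'joint_positions': array([ 1.22269899e+00,  3.78094842e-01,  7.96392524e-02,  1.27441368e+00,
       -2.77885216e-05,  1.46051896e+00]), 'qd': array([-6.96138056e-04, -4.75596717e-04,  8.36127538e-04,  2.08482527e-03,
       -3.52644992e-04, -1.68936620e-05]), 'joint_efforts': array([-2.50454814e-04, -4.63607025e+01,  2.69874215e+01,  2.10646290e-02,
       -3.03181296e-04,  1.57330575e-06]), 'position': array([0.13520588, 0.55814061, 0.20204798]), 'eef_rot': array([ 1.18629881e-01,  9.92938003e-01, -1.01252742e-03, -2.21941474e-04]), 'wrist_force': array([ 0.45035978, -0.57021937,  0.48709843]), 'moment': array([0.03344685, 0.05179824, 0.0152998 ]), 'gripper_force': 0.0, 'width': 0.99887040668007}
top [[447.2, 0.0, 276.5], [0.0, 447.2, 206.4], [0.0, 0.0, 1.0]] 0.010506416138977022 [[0.007, 0.98, -0.198, 0.373], [-1.0, 0.006, -0.007, 0.004], [-0.006, 0.198, 0.98, 1.096], [0.0, 0.0, 0.0, 1.0]]
side [[406.4, 0.0, 281.3], [0.0, 406.4, 215.8], [0.0, 0.0, 1.0]] -0.10029746765239754 [[0.747, 0.331, -0.577, -0.016], [-0.665, 0.398, -0.632, -0.597], [0.02, 0.856, 0.517, 0.618], [0.0, 0.0, 0.0, 1.0]]
```

View pics/top0.png

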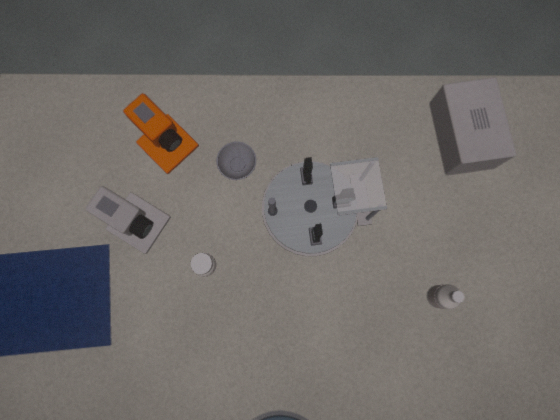

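View pics/side0.png

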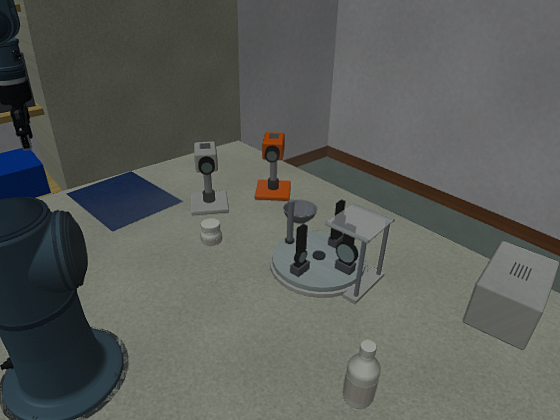

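Top view: carousel centred near (310,207), post at (272,207), roof at right (358,188), holders at front (316,234) and back (307,170). White camera is at (115,210) with its objective at (142,227); the orange look-alike is at (150,115). The side view shows the large lens under the roof at (347,252).

Now one close composite crop to refine this.

```bash
python3 - <<'E'
import cv2,numpy as np
a=cv2.imread('pics/top0.png');b=cv2.imread('pics/side0.png')
def c(im,x,y,w,h,s):
    o=cv2.resize(im[y:y+h,x:x+w],None,fx=s,fy=s,interpolation=cv2.INTER_CUBIC)
    for i in range(0,w,20):
        cv2.putText(o,str(x+i),(i*s,8),0,.3,(0,255,255),1); cv2.line(o,(i*s,10),(i*s,14),(0,255,255),1)
    for i in range(20,h,20):
        cv2.putText(o,str(y+i),(0,i*s+3),0,.3,(0,255,255),1)
    return o
t=np.hstack([c(a,255,145,140,120,3)[:300],c(a,80,175,100,100,3)[:300]])
u=np.hstack([c(b,265,190,140,100,3),c(b,180,130,100,100,3)])
o=cv2.convertScaleAbs(np.vstack([t,u]),alpha=1.5)
print(o.shape);cv2.imwrite('pics/comp.png',o)
E
```

```text
(600, 720, 3)
```

View pics/comp.png

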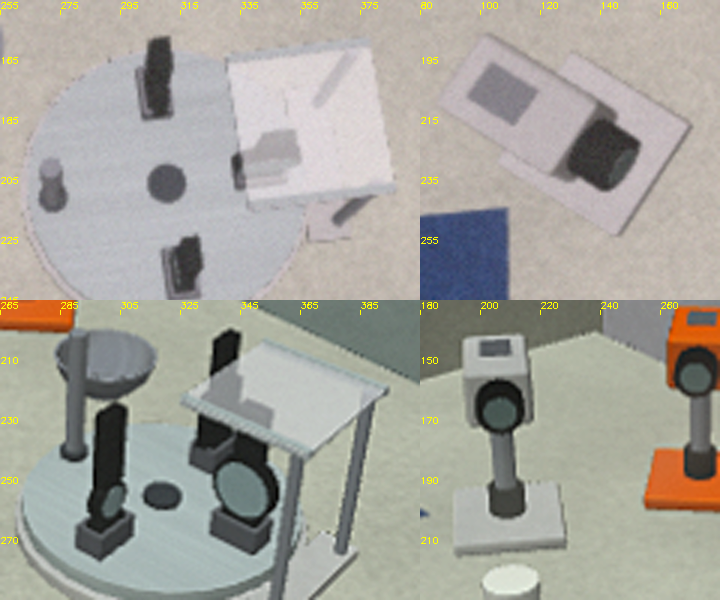

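```bash
python3 - <<'E'
from h import *
T=cam('top');S=cam('side')
p=lambda n,x:print(n,np.round(x,4))
hub=onz(T,310.3,206,.028);p('hub top',hub);p('hub side',onz(S,318.7,255,.028))
pt=onz(T,272,200.7,.146);p('post top',pt);p('post tri',tri(ray(T,272,200.7),ray(S,291,201.7)))
p('post-hub',[*(pt-hub)[:2],np.hypot(*(pt-hub)[:2])])
obj=tri(ray(T,147.3,228.3),ray(S,206.7,165.3));p('obj',obj);p('objtop',onz(T,147.3,228.3,.16));p('objside',onz(S,206.7,165.3,.16))
def e(n,a,b,z):
    A=onz(T,*a,z);B=onz(T,*b,z);d=(B-A)[:2];p(n,[*A[:2],*B[:2],np.hypot(*d),np.degrees(np.arctan2(d[1],d[0]))])
e('head',(102.3,186.7),(145.7,208.3),.188)
e('headw',(102.3,186.7),(85.7,210),.188)
e('base120',(130.7,192.3),(170,216.7),.012)
e('base110',(170,216.7),(146.7,253.3),.012)
e('roof x',(335+-4,163),(338,214),.166)
e('roof y',(331,164),(377,158.5),.166)
p('lens tab side?',proj(S,hub))
for f,n in (('top0',T),('side0',S)):
    im=cv2.imread(f'pics/{f}.png');g=cv2.cvtColor(im,cv2.COLOR_BGR2HSV)
    # white plate-ish ring: refine hub as dark blob
    c=proj(n,hub).astype(int);w=im[c[1]-10:c[1]+10,c[0]-14:c[0]+14].mean(2);m=w<75
    y,x=np.nonzero(w<(w.min()+np.median(w))/2);p(f+' hubblob',[x.mean()+c[0]-14,y.mean()+c[1]-10,len(x)])
E
```

```text
hub top [ 0.5897 -0.0708  0.028 ]
hub side [ 0.5901 -0.0707  0.028 ]
post top [0.5769 0.0205 0.146 ]
post tri [0.5778 0.0206 0.1415]
post-hub [-0.0128  0.0913  0.0922]
obj [0.5105 0.2825 0.1657]
objtop [0.5125 0.2834 0.16  ]
objside [0.516  0.2944 0.16  ]
head [ 5.956000e-01  3.748000e-01  5.501000e-01  2.811000e-01  1.041000e-01
 -1.158703e+02]
headw [5.956000e-01 3.748000e-01 5.458000e-01 4.049000e-01 5.820000e-02
 1.488431e+02]
base120 [ 6.249000e-01  3.749000e-01  5.639000e-01  2.737000e-01  1.182000e-01
 -1.210981e+02]
base110 [5.639000e-01 2.737000e-01 4.735000e-01 3.252000e-01 1.040000e-01
 1.503178e+02]
roof x [ 6.567000e-01 -1.066000e-01  5.447000e-01 -1.195000e-01  1.127000e-01
 -1.734216e+02]
roof y [  0.6545  -0.1066   0.6674  -0.2062   0.1004 -82.6164]
lens tab side? [318.6399 255.1013]
top0 hubblob [310.1203 205.7218 133.    ]
side0 hubblob [313.6579 255.2829 152.    ]
```

Objects and alternatives:
- **Large lens:** the round holder under the roof, side (347,252). The front holder at (316,234) in the top view is the small lens, and the back one at (307,170) is the square plate.
- **Camera:** the white one at (115,210), not the orange one at (150,115).

Stand centre ≈ (0.590,-0.071), yaw ≈ 7.5°. The post radius measures 92 mm against 93 mm given, so it fits.

```bash
cat >> h.py <<'E'
def plan(tgt,yang,n,jaw):
    """rows to tgt TCP with tool pointing down, tool y at world angle yang (deg)"""
    s=robot.observe(); p=np.array(s['position']); q=R.from_quat(s['eef_rot']); a=np.radians(yang)
    y=np.array([np.cos(a),np.sin(a),0]); z=np.array([0,0,-1.]); E=R.from_matrix(np.c_[np.cross(y,z),y,z])
    rv=(q.inv()*E).as_rotvec()/n; dp=(np.array(tgt)-p)/n
    print('dist/row',np.linalg.norm(dp).round(4),'deg/row',np.degrees(np.linalg.norm(rv)).round(2))
    print('; '.join(' '.join(f'{x:.3f}' for x in [*((q*R.from_rotvec(rv*i)).inv().apply(dp)/.4),*(rv/np.pi),jaw]) for i in range(n)))
E
python3 - <<'E'
from h import *
plan([.5775,.0205,.24],7.5,18,-.2)
E
```

```text
dist/row 0.0387 deg/row 3.83
-0.077 -0.058 -0.005 -0.000 0.000 0.021 -0.200; -0.081 -0.053 -0.005 -0.000 0.000 0.021 -0.200; -0.084 -0.047 -0.005 -0.000 0.000 0.021 -0.200; -0.087 -0.042 -0.005 -0.000 0.000 0.021 -0.200; -0.090 -0.036 -0.005 -0.000 0.000 0.021 -0.200; -0.092 -0.030 -0.005 -0.000 0.000 0.021 -0.200; -0.094 -0.023 -0.005 -0.000 0.000 0.021 -0.200; -0.095 -0.017 -0.005 -0.000 0.000 0.021 -0.200; -0.096 -0.011 -0.005 -0.000 0.000 0.021 -0.200; -0.097 -0.004 -0.005 -0.000 0.000 0.021 -0.200; -0.097 0.002 -0.005 -0.000 0.000 0.021 -0.200; -0.096 0.009 -0.005 -0.000 0.000 0.021 -0.200; -0.096 0.015 -0.005 -0.000 0.000 0.021 -0.200; -0.094 0.021 -0.005 -0.000 0.000 0.021 -0.200; -0.093 0.028 -0.005 -0.000 0.000 0.021 -0.200; -0.091 0.034 -0.005 -0.000 0.000 0.021 -0.200; -0.088 0.040 -0.005 -0.000 0.000 0.021 -0.200; -0.085 0.046 -0.005 -0.000 0.000 0.021 -0.200
```

```bash
python3 -m handwheel '-0.077 -0.058 -0.005 0 0 0.021 -0.2; -0.081 -0.053 -0.005 0 0 0.021 -0.2; -0.084 -0.047 -0.005 0 0 0.021 -0.2; -0.087 -0.042 -0.005 0 0 0.021 -0.2; -0.09 -0.036 -0.005 0 0 0.021 -0.2; -0.092 -0.03 -0.005 0 0 0.021 -0.2; -0.094 -0.023 -0.005 0 0 0.021 -0.2; -0.095 -0.017 -0.005 0 0 0.021 -0.2; -0.096 -0.011 -0.005 0 0 0.021 -0.2; -0.097 -0.004 -0.005 0 0 0.021 -0.2' && python3 -m handwheel '-0.097 0.002 -0.005 0 0 0.021 -0.2; -0.096 0.009 -0.005 0 0 0.021 -0.2; -0.096 0.015 -0.005 0 0 0.021 -0.2; -0.094 0.021 -0.005 0 0 0.021 -0.2; -0.093 0.028 -0.005 0 0 0.021 -0.2; -0.091 0.034 -0.005 0 0 0.021 -0.2; -0.088 0.04 -0.005 0 0 0.021 -0.2; -0.085 0.046 -0.005 0 0 0.021 -0.2; 0 0 0 0 0 0 -0.2; 0 0 0 0 0 0 -0.2'
python3 - <<'E'
from h import *
grab('wrist','w1.png');C=cam('wrist');print(C[2].round(3))
for z in(.03,.146):print(proj(C,[.577,.0205,z]))
plan([.5775,.0205,.105],7.5,3,-.2)
E
```

```text
t: 1.1
position: [0.3823, 0.2593, 0.2228]
eef_rot: [0.435, 0.9, -0.0, -0.0]
wrist_force: [1.0, 1.0, 0.9]
width: 0.399
gripper_force: 0.0
t: 2.1
position: [0.5813, 0.0233, 0.2381]
eef_rot: [0.654, 0.756, -0.0, -0.001]
wrist_force: [0.9, 0.8, 0.4]
width: 0.399
gripper_force: 0.0
[[ 0.99  -0.139 -0.039  0.571]
 [ 0.144  0.951  0.274  0.094]
 [-0.    -0.277  0.961  0.409]
 [ 0.     0.     0.     1.   ]]
[281.01062923 178.07346713]
[279.32331644 205.20544579]
dist/row 0.0445 deg/row 0.28
-0.003 -0.003 0.111 -0.000 -0.000 0.002 -0.200; -0.003 -0.003 0.111 -0.000 -0.000 0.002 -0.200; -0.003 -0.003 0.111 -0.000 -0.000 0.002 -0.200
```

View pics/w1.png

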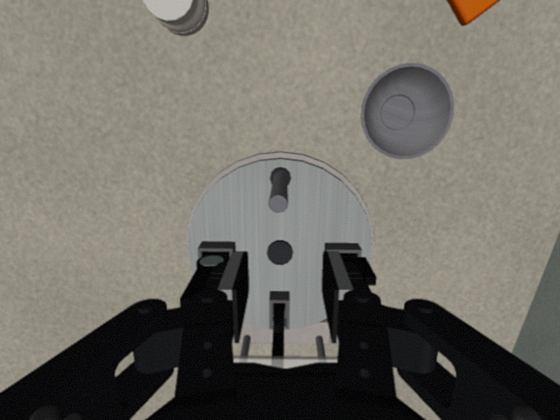

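Wrist view: the post top is at (279,205), exactly where predicted, and the hub is at (280,252). Lowering the open fingers around the post and sweeping the arc.

```bash
python3 -m handwheel '-0.003 -0.003 0.111 0 0 0.002 -0.2; -0.003 -0.003 0.111 0 0 0.002 -0.2; -0.003 -0.003 0.111 0 0 0.002 -0.2; 0 0 0 0 0 0 -0.2; 0 0.01 0 0 0 0 -0.2; 0 0.01 0 0 0 0 -0.2; 0 0 0 0 0 0 -0.2'
python3 - <<'E'
from h import *
s=robot.observe();print(s['position'],R.from_quat(s['eef_rot']).as_matrix()[:,1])
E
python3 -m handwheel '-0.001 0.02 0 0 0 0.028 -0.2; -0.001 0.02 0 0 0 0.028 -0.2; -0.001 0.02 0 0 0 0.028 -0.2; -0.001 0.02 0 0 0 0.028 -0.2; -0.001 0.02 0 0 0 0.028 -0.2; -0.001 0.02 0 0 0 0.028 -0.2; -0.001 0.02 0 0 0 0.028 -0.2; -0.001 0.02 0 0 0 0.028 -0.2; -0.001 0.02 0 0 0 0.028 -0.2; 0 0 0 0 0 0 -0.2'
python3 - <<'E'
from h import *
s=robot.observe();print(s['position'],R.from_quat(s['eef_rot']).as_matrix()[:,1]);
im=grab('top','t2.png')
def arc(th):
    a=np.radians(97.5-th);return [.590+.093*np.cos(a),-.071+.093*np.sin(a)]
d=s['position'][:2]-[.590,-.071];print(np.hypot(*d),97.5-np.degrees(np.arctan2(d[1],d[0])))
E
```

```text
t: 2.85
position: [0.5889, 0.0213, 0.1087]
eef_rot: [0.661, 0.751, 0.002, 0.002]
wrist_force: [-0.5, 1.0, -0.1]
width: 0.397
gripper_force: 0.3
[0.58885861 0.02128283 0.1086713 ] [0.99189032 0.1270055  0.00481673]
t: 3.85
position: [0.6564, 0.001, 0.1078]
eef_rot: [0.899, 0.437, 0.002, 0.001]
wrist_force: [0.4, -0.5, -0.0]
width: 0.403
gripper_force: 0.0
[0.65636229 0.00101919 0.10777123] [ 0.78661415 -0.61743322  0.00379578]
0.09793220363950352 50.15910680055187
```

```bash
python3 -m handwheel '-0.003 0.02 0 0 0 0.028 -0.2; -0.002 0.02 0 0 0 0.028 -0.2; -0.002 0.02 0 0 0 0.028 -0.2; -0.001 0.02 0 0 0 0.028 -0.2; -0.001 0.02 0 0 0 0.028 -0.2; -0.001 0.02 0 0 0 0.028 -0.2; -0.001 0.02 0 0 0 0.028 -0.2; -0.001 0.02 0 0 0 0.028 -0.2; -0.001 0.02 0 0 0 0.022 -0.2; 0 0 0 0 0 0 -0.2'
python3 - <<'E'
from h import *
s=robot.observe();print(s['position'],R.from_quat(s['eef_rot']).as_matrix()[:,1],s['wrist_force'])
d=s['position'][:2]-[.590,-.071];print(np.hypot(*d),97.5-np.degrees(np.arctan2(d[1],d[0])))
im=grab('wrist','w3.png');C=cam('wrist')
for th in (80,85,90):
    a=np.radians(97.5-th);print(th,proj(C,[.590+.093*np.cos(a),-.071+.093*np.sin(a),.146]))
E
```

```text
t: 4.9
position: [0.6877, -0.0615, 0.107]
eef_rot: [0.998, 0.067, 0.001, 0.0]
wrist_force: [0.2, 0.1, -1.2]
width: 0.399
gripper_force: 0.0
[ 0.6876656  -0.06148502  0.10698698] [ 1.33540266e-01 -9.91043137e-01  7.05970176e-04] [ 0.17617178  0.11611924 -1.19113475]
0.09812800393356046 91.93557166419517
80 [241.32897671 294.0474226 ]
85 [259.53977341 291.95894058]
90 [277.97349247 291.28549723]
```

View pics/w3.png

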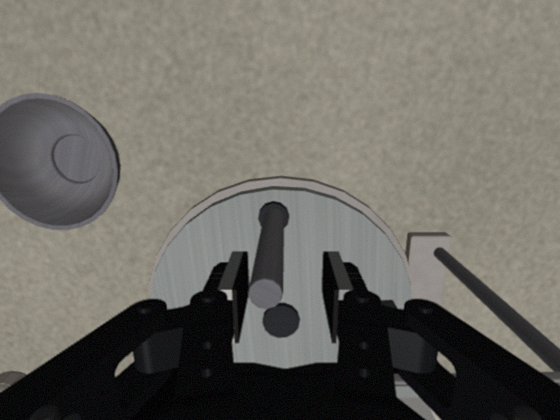

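The post top is at (267,292), about 87°, against the left finger. Nudging on to the stop.

```bash
python3 -m handwheel '-0.003 0.007 0 0 0 0 -0.2; -0.003 0.007 0 0 0 0 -0.2; -0.003 0.006 0 0 0 0 -0.2; 0 0 0 0 0 0 -0.2; 0 0 0 0 0 0 -0.2'; python3 -m handwheel '0 0.005 0 0 0 0 -0.2; 0 0.005 0 0 0 0 -0.2; 0 0 0 0 0 0 -0.2'
```

```text
t: 5.45
position: [0.6854, -0.0676, 0.1064]
eef_rot: [0.998, 0.067, 0.002, -0.002]
wrist_force: [2.3, 5.6, 1.2]
width: 0.402
gripper_force: 2.7
t: 5.75
position: [0.6855, -0.0676, 0.1063]
eef_rot: [0.998, 0.068, 0.001, -0.005]
wrist_force: [2.6, 14.3, 2.5]
width: 0.402
gripper_force: 7.0
```

Stop reached: the position no longer changes while force builds to 14 N. Backing off, lifting, and hovering over the lens.

```bash
python3 -m handwheel '0 -0.012 0 0 0 0 -0.2; 0 -0.012 0 0 0 0 -0.2; 0 0 -0.11 0 0 0 -0.2; 0 0 -0.11 0 0 0 -0.2; 0 0 -0.11 0 0 0 -0.2; -0.106 0 0 0 0 0 0.6; -0.106 0 0 0 0 0 0.6; -0.106 0 0 0 0 0 0.6; -0.106 0 0 0 0 0 0.6; 0 0 0 0 0 0 0.6'
python3 - <<'E'
from h import *
robot.read_camera('top')
s=robot.observe();print(s['position'],s['width'],R.from_quat(s['eef_rot']).as_matrix()[:,1])
C=cam('wrist');w=grab('wrist','w4.png');t=grab('top','t4.png');S=grab('side','s4.png')
a=np.radians(7.5)
L=np.array([.590-.075*np.cos(a),-.071-.075*np.sin(a),.147])
print('tab pred wrist',proj(C,L),'top',proj(cam('top'),L),'side',proj(cam('side'),L))
P=[.590+.093*np.cos(a),-.071+.093*np.sin(a),.146];print('post pred',proj(cam('top'),P))
z=cv2.resize(t[130:250,250:390],None,fx=3,fy=3);y=cv2.resize(S[180:300,250:390],None,fx=3,fy=3)
o=np.zeros((600,800,3),np.uint8);o[:420//1,:0]=0
o[:360,:420]=cv2.convertScaleAbs(z,alpha=1.5);o[:360-0,420:]=cv2.convertScaleAbs(y,alpha=1.5)[:,:380]
ww=cv2.resize(w,(320,240));o[360:,:320]=ww; c=w[120:300,180:380];o[360:,330:330+267]=cv2.resize(c,(267,240))
cv2.imwrite('pics/c4.png',o)
E
```

```text
t: 6.75
position: [0.5077, -0.0862, 0.2365]
eef_rot: [0.998, 0.065, -0.004, -0.0]
wrist_force: [0.1, -0.1, -0.4]
width: 0.799
gripper_force: 0.0
[ 0.51153312 -0.08659329  0.23733749] 0.8020701204166789 [ 1.30938377e-01 -9.91390494e-01 -1.71683993e-04]
tab pred wrist [278.19167281 197.06560856] top [319.00170597 228.86436193] side [301.9806615  226.08574596]
post pred [308.21786023 154.48510772]
```

View pics/c4.png

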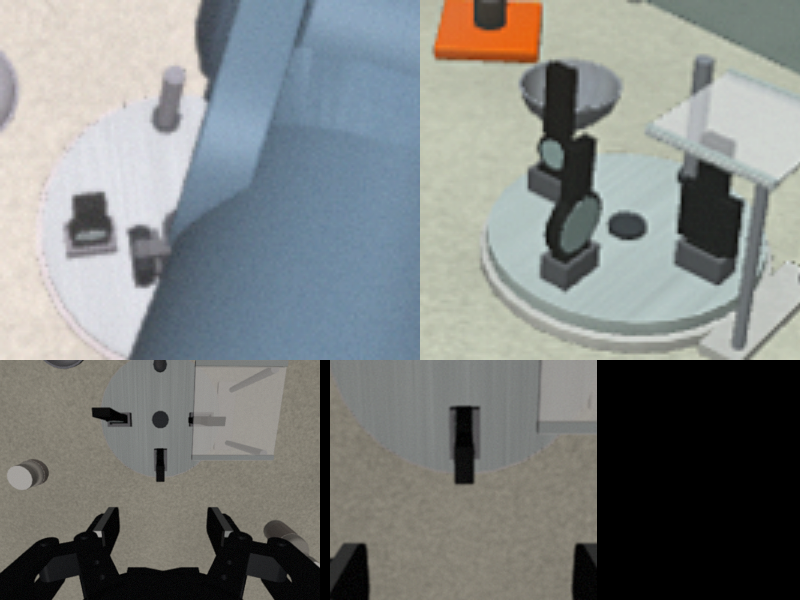

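Top and side crops show the plate at its stop: the post is at (307.7,155) against a predicted (308.2,154.5). The large lens is at the front, and its tab is at wrist (280,199) against a predicted (278,197). Going down to grasp.

```bash
python3 - <<'E'
from h import *
plan([.5157,-.0815,.108],-82.5,4,.6)
E
```

```text
dist/row 0.0326 deg/row 0.04
-0.000 -0.003 0.081 0.000 -0.000 0.000 0.600; -0.000 -0.003 0.081 0.000 -0.000 0.000 0.600; -0.000 -0.003 0.081 0.000 -0.000 0.000 0.600; -0.000 -0.003 0.081 0.000 -0.000 0.000 0.600
```

```bash
python3 -m handwheel '0 -0.003 0.081 0 0 0 0.6; 0 -0.003 0.081 0 0 0 0.6; 0 -0.003 0.081 0 0 0 0.6; 0 -0.003 0.081 0 0 0 0.6; 0 0 0 0 0 0 0.6; 0 0 0 0 0 0 0.6' && python3 -m handwheel '0 0 0 0 0 0 -1; 0 0 0 0 0 0 -1; 0 0 0 0 0 0 -1; 0 0 0 0 0 0 -1; 0 0 0 0 0 0 -1; 0 0 0 0 0 0 -1; 0 0 0 0 0 0 -1; 0 0 0 0 0 0 -1'
```

```text
t: 7.55
position: [0.5156, -0.0816, 0.1083]
eef_rot: [0.998, 0.067, -0.0, -0.0]
wrist_force: [-0.7, 0.4, 0.0]
width: 0.802
gripper_force: 0.0
t: 8.35
position: [0.5157, -0.0817, 0.1094]
eef_rot: [0.998, 0.066, 0.001, 0.0]
wrist_force: [0.1, 0.8, 6.1]
width: 0.115
gripper_force: 61.3
```

```bash
python3 -m handwheel '0 0 -0.03 0 0 0 -1; 0 0 -0.06 0 0 0 -1; 0 0 -0.06 0 0 0 -1; 0 0 -0.06 0 0 0 -1; 0 0 -0.06 0 0 0 -1; 0 0 -0.06 0 0 0 -1; 0 0 0 0 0 0 -1; 0 0 0 0 0 0 -1; 0 0 0 0 0 0 -1'
python3 - <<'E'
from h import *
robot.read_camera('side');grab('top','t5.png');grab('side','s5.png')
plan([.45,.13,.24],60.5,20,-1)
E
```

```text
t: 9.25
position: [0.5139, -0.0813, 0.2389]
eef_rot: [0.998, 0.066, -0.001, -0.0]
wrist_force: [0.0, -0.3, -1.5]
width: 0.12
gripper_force: 60.5
dist/row 0.011 deg/row 7.14
-0.004 -0.027 -0.000 -0.000 -0.000 -0.040 -1.000; -0.001 -0.028 -0.000 -0.000 -0.000 -0.040 -1.000; 0.002 -0.027 -0.000 -0.000 -0.000 -0.040 -1.000; 0.006 -0.027 -0.000 -0.000 -0.000 -0.040 -1.000; 0.009 -0.026 -0.000 -0.000 -0.000 -0.040 -1.000; 0.012 -0.025 -0.000 -0.000 -0.000 -0.040 -1.000; 0.015 -0.023 -0.000 -0.000 -0.000 -0.040 -1.000; 0.018 -0.021 -0.000 -0.000 -0.000 -0.040 -1.000; 0.020 -0.018 -0.000 -0.000 -0.000 -0.040 -1.000; 0.023 -0.016 -0.000 -0.000 -0.000 -0.040 -1.000; 0.024 -0.013 -0.000 -0.000 -0.000 -0.040 -1.000; 0.026 -0.010 -0.000 -0.000 -0.000 -0.040 -1.000; 0.027 -0.006 -0.000 -0.000 -0.000 -0.040 -1.000; 0.027 -0.003 -0.000 -0.000 -0.000 -0.040 -1.000; 0.028 0.000 -0.000 -0.000 -0.000 -0.040 -1.000; 0.027 0.004 -0.000 -0.000 -0.000 -0.040 -1.000; 0.027 0.007 -0.000 -0.000 -0.000 -0.040 -1.000; 0.026 0.010 -0.000 -0.000 -0.000 -0.040 -1.000; 0.024 0.014 -0.000 -0.000 -0.000 -0.040 -1.000; 0.022 0.016 -0.000 -0.000 -0.000 -0.040 -1.000
```

```bash
python3 -m handwheel '-0.004 -0.027 0 0 0 -0.04 -1; -0.001 -0.028 0 0 0 -0.04 -1; 0.002 -0.027 0 0 0 -0.04 -1; 0.006 -0.027 0 0 0 -0.04 -1; 0.009 -0.026 0 0 0 -0.04 -1; 0.012 -0.025 0 0 0 -0.04 -1; 0.015 -0.023 0 0 0 -0.04 -1; 0.018 -0.021 0 0 0 -0.04 -1; 0.02 -0.018 0 0 0 -0.04 -1; 0.023 -0.016 0 0 0 -0.04 -1' && python3 -m handwheel '0.024 -0.013 0 0 0 -0.04 -1; 0.026 -0.01 0 0 0 -0.04 -1; 0.027 -0.006 0 0 0 -0.04 -1; 0.027 -0.003 0 0 0 -0.04 -1; 0.028 0 0 0 0 -0.04 -1; 0.027 0.004 0 0 0 -0.04 -1; 0.027 0.007 0 0 0 -0.04 -1; 0.026 0.01 0 0 0 -0.04 -1; 0.024 0.014 0 0 0 -0.04 -1; 0.022 0.016 0 0 0 -0.04 -1'
python3 - <<'E'
from h import *
robot.read_camera('side');C=cam('wrist');w=grab('wrist','w6.png');s=grab('side','s6.png');t=grab('top','t6.png')
np.save('Tw6.npy',C[2])
o=np.zeros((600,800,3),np.uint8)
o[:300,:400]=cv2.resize(w,(400,300));o[:300,400:]=cv2.resize(s[110:260,120:320],(400,300))
o[300:,:]=0;o[300:,:400]=cv2.resize(t[120:300,60:300],(400,300));o[300:,400:]=cv2.resize(s,(400,300))
cv2.imwrite('pics/c6.png',cv2.convertScaleAbs(o,alpha=1.4))
st=robot.observe();print(st['position'],R.from_quat(st['eef_rot']).as_matrix()[:,1])
E
```

```text
t: 10.4
position: [0.4815, 0.0241, 0.2394]
eef_rot: [0.767, 0.642, -0.0, -0.001]
wrist_force: [-0.5, -0.1, 0.1]
width: 0.111
gripper_force: 60.5
t: 11.4
position: [0.4477, 0.1291, 0.2394]
eef_rot: [0.243, 0.97, -0.0, -0.001]
wrist_force: [-0.5, -0.6, -0.5]
width: 0.113
gripper_force: 60.5
[0.44807784 0.12857624 0.23975055] [ 4.77238943e-01  8.78773245e-01 -7.58451692e-04]
```

View pics/c6.png

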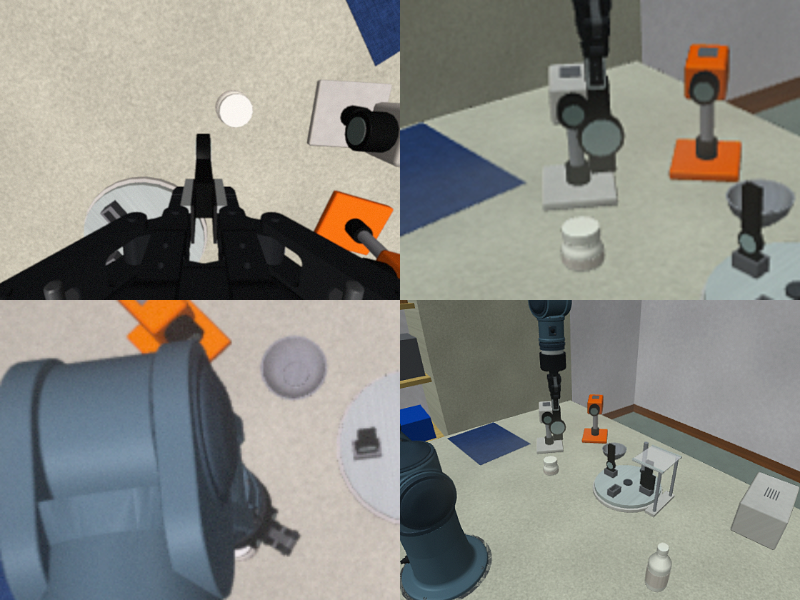

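Wrist view: white base's near edge runs from (442,112) to (431,207) in full-size pixels, objective glass at about (500,183). I'll measure the axis from these.

```bash
python3 - <<'E'
from h import *
K,k,_=cam('wrist');C=(K,k,np.load('Tw6.npy'));w=cv2.imread('pics/w6.png')
g=cv2.GaussianBlur(w.astype(np.float32),(0,0),1).mean(2)
def fit(pts,z):
    P=np.array([onz(C,u,v,z)[:2] for u,v in pts]);m=np.median
    vx,vy,x0,y0=cv2.fitLine(P.astype(np.float32),cv2.DIST_HUBER,0,.001,.001).ravel();return np.degrees(np.arctan2(vy,vx)),(x0,y0),P[0],P[-1]
# near edge: strongest column gradient in rows
sat=cv2.cvtColor(w,cv2.COLOR_BGR2HSV)[:,:,1].astype(np.float32);sat=cv2.GaussianBlur(sat,(0,0),1)
E1=[(425+np.argmax(-np.diff(sat[r,425:455])),r+0.) for r in range(125,198,4)];print(E1[::5]);f=fit(E1,.012);print('near',f,'axis',f[0]-90,f[0]+90)
E2=[(c+0.,100+np.argmax(-np.diff(sat[100:135,c]))) for c in range(450,530,5)];print(E2[::5]);f=fit(E2,.012);print('top side',f)
cv2.imwrite('pics/c7.png',cv2.convertScaleAbs(cv2.resize(w[100:230,420:560],None,fx=4,fy=4,interpolation=cv2.INTER_CUBIC),alpha=1.6))
print(onz(C,499.8,183.4,.16))
T=cam('top');S=cam('side');print('tri w-side',tri(ray(C,499.8,183.4),ray(S,206.7,165.3)),'w-top',tri(ray(C,499.8,183.4),ray(T,147.3,228.3)))
E
```

```text
[(np.int64(443), 125.0), (np.int64(438), 145.0), (np.int64(441), 165.0), (np.int64(431), 185.0)]
near (np.float32(-30.885872), (np.float32(0.5121383), np.float32(0.3008185)), array([0.48336931, 0.31832726]), array([0.55983258, 0.27908368])) axis -120.88587 59.11413
[(450.0, np.int64(111)), (475.0, np.int64(112)), (500.0, np.int64(114)), (525.0, np.int64(115))]
top side (np.float32(59.206215), (np.float32(0.4946212), np.float32(0.36906314)), array([0.47240049, 0.33107568]), array([0.5170879, 0.4072789]))
[0.50836345 0.28413402 0.16      ]
tri w-side [0.50607558 0.28025846 0.16724944] w-top [0.51334337 0.28735444 0.15082676]
```

View pics/c7.png

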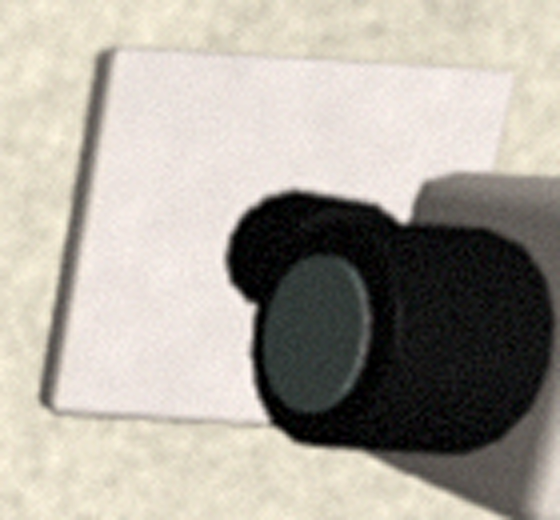

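```bash
python3 - <<'E'
from h import *
K,k,_=cam('wrist');C=(K,k,np.load('Tw6.npy'))
for z in(.01,.015):
    A=onz(C,448.3,112,z)[:2];B=onz(C,433.8,202,z)[:2];D=onz(C,548.3,118,z)[:2]
    ang=lambda v:np.degrees(np.arctan2(v[1],v[0]))
    print(z,A,B,'len',np.linalg.norm(A-B),np.linalg.norm(A-D),'ang',ang(A-B)-180,ang(D-A))
    M=(A+B)/2;a=np.radians(-120.2);u=np.array([np.cos(a),np.sin(a)]);n=np.array([-u[1],u[0]])
    for name,o in(('w',[.5084,.2841]),('t',[.5125,.2834]),('tri',[.5105,.2825])):
        d=np.array(o)-M;print(name,'along',d@u,'lat',d@n)
    print('focus from base mid line & obj', np.array([.510,.284])+.1*u)
E
```

```text
0.01 [0.4729705  0.32977491] [0.56601555 0.27605263] len 0.10744051443088394 0.11908287115129845 ang -30.001243491946184 59.271131492672154
w along 0.021840284227196742 lat -0.00012372094016623007
t along 0.020382894807380404 lat 0.0037719197104851333
tri along 0.02216678202239922 lat 0.0024960880585449406
focus from base mid line & obj [0.45969801 0.19757252]
0.015 [0.47187787 0.32769266] [0.56376081 0.27464136] len 0.1060986085005929 0.11759555501324323 ang -30.001243491946155 59.271131492672176
w along 0.019488699394295907 lat 0.00044414739180495506
t along 0.01803130997447957 lat 0.0043397880424563195
tri along 0.019815197189498385 lat 0.0030639563905161256
focus from base mid line & obj [0.45969801 0.19757252]
```

```bash
python3 - <<'E'
from h import *
S=cam('side');print('lens pred s6',proj(S,[.448,.1286,.2068]),'seen ~220.5,176.5')
plan([.4595,.197,.193],59.8,6,-1)
E
```

```text
lens pred s6 [219.24597993 177.01182811] seen ~220.5,176.5
dist/row 0.0139 deg/row 0.28
0.009 0.027 0.019 -0.000 -0.000 0.002 -1.000; 0.010 0.027 0.019 -0.000 -0.000 0.002 -1.000; 0.010 0.027 0.019 -0.000 -0.000 0.002 -1.000; 0.010 0.027 0.019 -0.000 -0.000 0.002 -1.000; 0.010 0.027 0.019 -0.000 -0.000 0.002 -1.000; 0.010 0.027 0.019 -0.000 -0.000 0.002 -1.000
```

```bash
python3 -m handwheel '0.01 0.027 0.019 0 0 0.002 -1; 0.01 0.027 0.019 0 0 0.002 -1; 0.01 0.027 0.019 0 0 0.002 -1; 0.01 0.027 0.019 0 0 0.002 -1; 0.01 0.027 0.019 0 0 0.002 -1; 0.01 0.027 0.019 0 0 0.002 -1; 0 0 0 0 0 0 -1; 0 0 0 0 0 0 -1; 0 0 0 0 0 0 -1'
python3 - <<'E'
from h import *
robot.read_camera('side');C=cam('wrist');w=grab('wrist','w8.png');s=grab('side','s8.png');t=grab('top','t8.png')
st=robot.observe();p=st['position'];y=R.from_quat(st['eef_rot']).as_matrix()[:,1];print(p,y,np.degrees(np.arctan2(y[1],y[0])))
print('lens pred side',proj(cam('side'),p-[0,0,.033]),'foot corner',proj(cam('side'),p-[0,0,.078]),'wrist tabtop/foot',proj(C,p-[0,0,.078]))
c=proj(cam('side'),p-[0,0,.033]).astype(int)
o=np.zeros((600,800,3),np.uint8);o[:300,:400]=cv2.resize(w,(400,300))
o[:,400:]=cv2.resize(s[c[1]-60:c[1]+60,c[0]-40:c[0]+40],(400,600),interpolation=cv2.INTER_CUBIC)
o[300:,:400]=cv2.resize(s,(400,300));cv2.imwrite('pics/c8.png',cv2.convertScaleAbs(o,alpha=1.4));print('crop origin',c-[40,60],'x5')
E
```

```text
t: 12.5
position: [0.4593, 0.1968, 0.1949]
eef_rot: [0.264, 0.965, 0.0, 0.0]
wrist_force: [-0.2, -0.8, -1.6]
width: 0.117
gripper_force: 60.4
[0.45938964 0.19673853 0.19502282] [5.08699159e-01 8.60944147e-01 5.84658774e-04] 59.42277406074966
lens pred side [208.66265309 182.8096273 ] foot corner [209.89107274 198.60363875] wrist tabtop/foot [284.89330305 205.93001571]
crop origin [168 122] x5
```

View pics/c8.png

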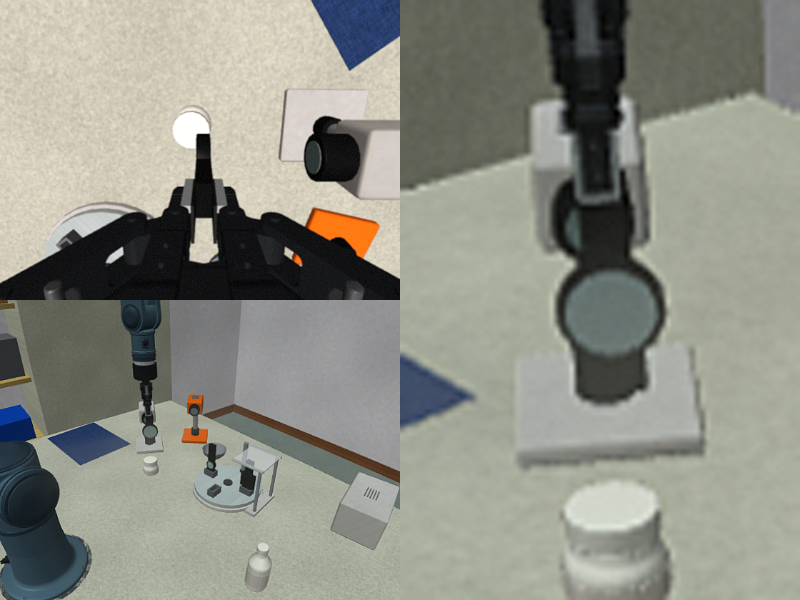

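The lens hangs upright at side (210,184), predicted (209,183), facing the objective. One check of the objective from this closer pose.

```bash
python3 - <<'E'
from h import *
C=cam('wrist');O=onz(C,438,219.5,.16);print('obj',O)
st=robot.observe();p=st['position'];a=np.radians(59.7);u=np.array([np.cos(a),np.sin(a)]);d=(O-p)[:2]
print('along',d@u,'lat(along tool -x..)',d@[-u[1],u[0]],'TCPz',p[2],st['wrist_force'])
A=onz(C,400,126,.012)[:2];B=onz(C,392,221,.012)[:2];M=(A+B)/2;d=M-p[:2];print('base mid lat',d@[-u[1],u[0]],'along',d@u,np.linalg.norm(A-B),np.degrees(np.arctan2(*(A-B)[::-1]))-90)
E
```

```text
obj [0.5072387  0.28348568 0.16      ]
along 0.09903827622985865 lat(along tool -x..) 0.002453666808307541 TCPz 0.19502282113084302 [ 0.42849473  0.32330228 -0.67641913]
base mid lat 0.0036369221676335137 along 0.11867447895023259 0.10272288872910577 59.79066069973757
```

```bash
python3 -m handwheel '0.006 0 0.004 0 0 0 -1; 0 0 0 0 0 0 -1; 0 0 0 0 0 0 -1; 0 0 0 0 0 0 -1; 0 0 0 0 0 0 -1; 0 0 0 0 0 0 -1' && python3 -c "
from rig import robot
print(robot.close_job())"
```

```text
t: 13.3
position: [0.4571, 0.1982, 0.193]
eef_rot: [0.263, 0.965, 0.0, 0.0]
wrist_force: [-0.0, 1.1, -0.8]
width: 0.121
gripper_force: 60.5
the job is handed in; nothing more can be done
None
```

I turned the carousel to its stop, lifted the large lens out, and handed the job in at about 13 s with the lens still held about 99 mm in front of the white camera's objective, upright and square to it within about 1° by my measurements; the judge's result was not returned.

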